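Roll a bar across the surface plate to the red line

TASK

Check the round aluminium bar for bend: with the fingertips on its top, roll it (do not drag it without turning) across the dark surface plate until it lies still centred over the red line and parallel to it, then let go. Do not reach down beside the bar to push or grip it, do not lift it, and leave the grease bottle, hose coupler and dial indicator where they stand.

Things in the scene. Friction and masses are not known exactly. Their poses are not given: they have to be found in the camera images.
- bar: Loose round aluminium bar, 40 mm diameter, 150 mm long, about 0.5 kg, on the plate; its top is 65 mm above the bench. Origin at its centre; x along the bar; z points to the black stripe painted along it, which is on top at the start (y, z turn as it rolls). Friction on fingers and plate about 0.6; slight rolling resistance, so it stops soon after a slow push ends.
- red_line: Red line painted on the plate, 200 x 4 mm, flat, where the bar must stop, on the left or the right. Origin at its middle on the plate's top; x along the line, y across it, z up. 80 to 170 mm from the bar's centre at the start, parallel to the bar within about 3 degrees; its ends show about 25 mm beyond a bar lying over it.
- blue_line: Blue painted line like the red one, parallel to it on the bar's other side; not the target. Same axes.
- plate: Fixed dark grey surface plate, 280 x 420 x 25 mm, on the bench; origin at the centre of its underside, x along its 280 mm side (along the lines), y along its 420 mm side, top 25 mm above the bench.
- grease_pot: Bystander: white grease bottle with red nozzle, 44 mm diameter, 90 mm tall, standing on the bench just right of the plate; origin at the centre of its underside.
- coupler_1: Bystander: steel and brass hose coupler, 25 mm diameter, 65 mm tall, standing on the far right part of the plate, beyond the bar's far end; origin at the centre of its underside.
- dial_indicator: Bystander: round dial indicator lying on the far left part of the plate, beyond the bar's far end, 127 x 62 x 21 mm; origin at the centre of its underside, x along its long side.
Mind the look-alikes: they are no part of the job. Of the things that look like the bar, the middle-sized one is meant.

How it is judged:
By the outcome, as a careful person would: the job done as asked, in the order asked, and still so for the second after the job is handed in, with the robot touching nothing.
It also fails if it takes over 72 s, if anything falls off the work surface, if the arm or the gripper's body presses on something with over 40 N, if the wrist force passes 120 N, or if a joint passes its speed limit or range.

ROBOT

A 6-joint arm with a two-finger parallel gripper is mounted at the origin on the work surface; the furniture and walls round the work are solid. World frame = base frame: x ahead of the robot, y to its left, z up, the work surface at z = 0. Lengths are in m, angles in rad, forces in N, time in s.
With the tool pointing down it reaches from about 0.25 to 0.8 m from the base axis. Payload 3.9 kg.
Tool frame: the origin (TCP) lies where the fingers leave the gripper's body, on its centre line; the fingertips stand 73 mm ahead of it and the grasp point (between the pads) lies 54 mm ahead of it; z points along the fingers, y is the line along which they close (so a half turn about z gives the same grasp; the last joint's range is limited). The gripper opens to 85 mm and grips with 20 to 120 N. Pads are 22 mm wide; open, the fingers measure 114 mm over their backs; the gripper's body (76 mm by 85 mm) begins 54 mm behind the grasp point. The pads swing forward as they close: fully open they stand 13 mm farther back than shut.
Start: joints at [-1.343, 0.26, -0.138, 1.173, 0, 1.571], TCP at [0.119, -0.511, 0.304] pointing down, gripper open.
Joint ranges: [-2.78, 2.78], [-0.83, 1.72], [-1.28, 1.37], [-1.9, 2.12], [-1.57, 1.48], [-3.14, 3.14]. Speed limits (rad/s): [2.57, 2.57, 3.14, 3.14, 3.14, 3.14].

INTERFACE

Orientations are given as [roll, pitch, yaw] about the fixed x, y, z axes, in that order (R = Rz(yaw) Ry(pitch) Rx(roll)).
In Python, from plant import arm, optics gives the robot as it stands. The module is installed in compiled form; this text tells all that it offers.
- The arm moves only by the shell command python3 -m crank 'ROWS' [FORCE]. ROWS is JSON, a list of rows, each a list of 3 entries, a list of its own where there are three numbers: the shift along the tool's x, y, z in mm, then the turn, a rotation vector about the tool's x, y, z in rad, then the finger opening in mm, from 0 to 85.4. In form: [[[x, y, z], [ax, ay, az], grip], ...]. A call has 1 to 12 rows; each row is the pose to reach, as a shift and turn from the pose commanded when the call began, along the tool's axes at that moment; what a row does not reach only later rows make up. A row lasts 1/12 s, in which the tool goes at most 41.7 mm and 7.16 degrees, less where a joint would pass 70% of its speed; a pose out of reach is approached as far as the arm can. A call with a gripper value outside its range is refused whole. The fingers move at their own pace and stop on an object; FORCE is the grip in N (left out, the last holds). Time passes only in rows, so rows that repeat a pose let the fingers close. It gives the time, the measured TCP pose, the force, the opening and the grip force at its end, in the units of the state.
- arm.read_state(): the state, without advancing time (a new reading comes with each control period).
- optics.snapshot(name): name is "scene" or "top" or "wrist"; returns a dict with "pixels" (400x640x3 uint8, red, green, blue), "fov_y" (degrees; the focal length in pixels is half the picture's height over the tangent of half this angle, whatever the lens; pixels are square), "cx", "cy" (the principal point, pixels), "T" (4x4, takes a point from camera to world coordinates). Camera axes: x right, y down, z forward; pixel columns grow to the right and rows downward; lengths in m; the calibration is good to about 2 mm. A picture is of the moment at which its call begins. There is no depth.
- arm.close_job(): hands the job in; it is judged then, once.
The state is a dict: "time_s": time; "joint_pos": joint angles; "qvel": joint speeds; "joint_efforts": joint torques, N m; "tool_pos": TCP position; "tcp_rot": TCP orientation; "force": force on the tool from outside, world axes, zero at the start; "wrist_torque": the same for the moment, N m; "width": finger opening in m; "grip_force": force on a finger pad.
Only numpy, scipy, OpenCV 4.12 (cv2) and the standard library are available. Lean on these libraries where they do the work, as an engineer would, in place of code of your own. Each camera call takes 0.05 s, during which the arm holds its last target. There are 200 camera calls.

## Working session

There is one attempt and no reset: what is moved stays moved. The work goes in short steps, Python scripts to look and compute and a shell command to move; the robot and the scene stay as the last step left them, time stands still between calls to the robot, and variables do not carry over. Pictures are saved under pics/ and viewed, at most 10 in all, crops included, and the job is handed in when it is done.

```bash
mkdir -p pics
python3 - <<'E'
from plant import arm, optics
import cv2,pickle
s=arm.read_state();print({k:s[k] for k in("time_s","tool_pos","tcp_rot","force","width")})
d={}
for n in("top","scene"):
    i=optics.snapshot(n);d[n]=i;cv2.imwrite(f"pics/{n}0.png",i["pixels"][:,:,::-1]);print(n,i["fov_y"],i["cx"],i["cy"],i["T"])
pickle.dump(d,open("d0.pkl","wb"))
E
```

```text
{'time_s': 0.0, 'tool_pos': array([ 0.11843773, -0.5108873 ,  0.30304529]), 'tcp_rot': array([-3.13956885e+00,  1.66461468e-05,  2.27796979e-01]), 'force': array([-0.09787285,  0.07991842,  0.21723836]), 'width': 0.08533593870958768}
top 54.573922215341476 326.38960833758256 199.03256542067572 [[ 2.31827997e-02 -9.93594898e-01  1.10597184e-01  3.76029062e-01]
 [-9.99728825e-01 -2.32837631e-02  3.78715690e-04  2.50736137e-03]
 [ 2.19882866e-03 -1.10575973e-01 -9.93865242e-01  1.14557614e+00]
 [ 0.00000000e+00  0.00000000e+00  0.00000000e+00  1.00000000e+00]]
scene 42.908812306220824 318.4189755122747 202.9451989311801 [[ 9.86578923e-01  1.35001476e-01 -9.18511305e-02  6.13959595e-01]
 [ 1.63282371e-01 -8.12412800e-01  5.59753793e-01 -7.77796874e-01]
 [ 9.46554185e-04 -5.67238965e-01 -8.23552707e-01  1.24082613e+00]
 [ 0.00000000e+00  0.00000000e+00  0.00000000e+00  1.00000000e+00]]
```

View pics/top0.png

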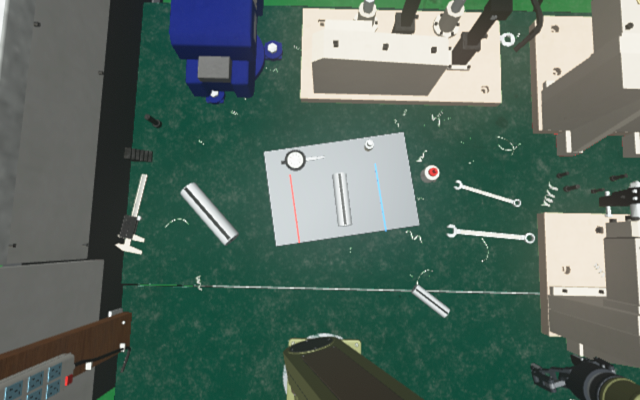

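View pics/scene0.png

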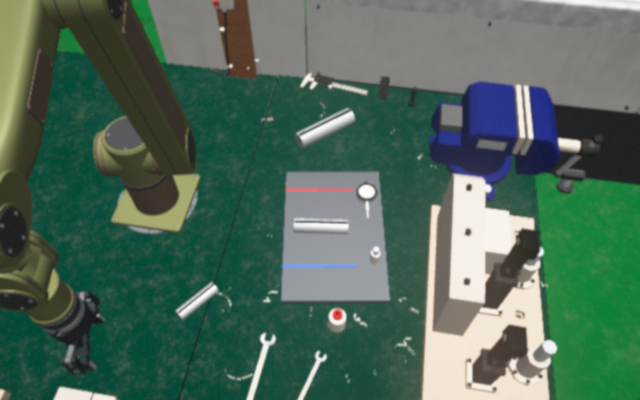

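Top picture: three bars: large at (208,213), middle at (342,200) on the plate, and small at (431,301). The middle-sized one on the plate is the one meant. The red line runs at about (295,208), left of the bar, and the blue line at (380,197), on its right. I'll confirm with a crop.

Run:
```python
import cv2
a=cv2.imread("pics/top0.png")[125:255,255:430]
cv2.imwrite("pics/c0.png",cv2.resize(a,None,fx=4.5,fy=4.5,interpolation=cv2.INTER_CUBIC))
```

```text
(no output)
```

View pics/c0.png

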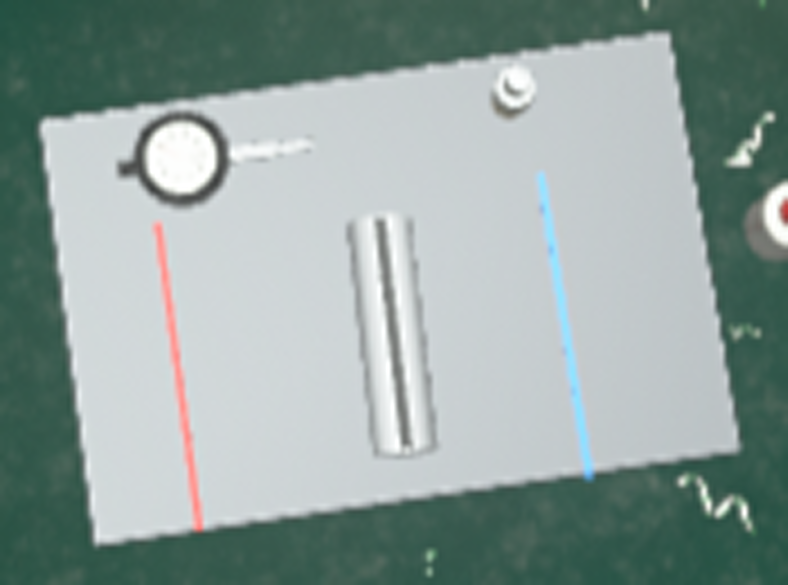

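The crop confirms it: a bar with a black stripe between the two lines. Stripe runs (380,219)–(407,447) and the red line (158,223)–(200,529), to the left.

```bash
cat > h.py <<'E'
import numpy as np
def ray(i,u,v,z):
    f=200/np.tan(np.radians(i["fov_y"]/2));T=i["T"]
    d=T[:3,:3]@[(u-i["cx"])/f,(v-i["cy"])/f,1];return T[:3,3]+d*(z-T[2,3])/d[2]
def pix(i,P):
    f=200/np.tan(np.radians(i["fov_y"]/2));T=i["T"];q=(np.asarray(P)-T[:3,3])@T[:3,:3]
    return np.array([f*q[...,0]/q[...,2]+i["cx"],f*q[...,1]/q[...,2]+i["cy"]]).T
E
python3 - <<'E'
import pickle,numpy as np
from h import *
i=pickle.load(open("d0.pkl","rb"))["top"]
c=lambda x,y,z:ray(i,(x+.5)/4.5-.5+255,(y+.5)/4.5-.5+125,z)
for n,a,b,z in(("red",(158,223),(200,529),.025),("blue",(542,173),(589,478),.025),("bar",(380,217),(408,449),.065)):
    A=c(*a,z);B=c(*b,z);d=A-B;print(n,A,B,"mid",(A+B)/2,"L",np.linalg.norm(d),"ang",np.degrees(np.arctan2(d[1],d[0])))
    if n=="red":M=(A+B)/2;u=d/np.linalg.norm(d)
    if n=="bar":e=(A+B)/2-M;print("along",e@u,"across",-e[0]*u[1]+e[1]*u[0])
print("coupler",c(515,85,.09)); print("dial",c(183,158,.04))
E
```

```text
red [0.57145726 0.11197938 0.025     ] [0.37427152 0.07852913 0.025     ] mid [0.47286439 0.09525426 0.025     ] L 0.20000283922292034 ang 9.62790244411499
blue [ 0.610447   -0.13760149  0.025     ] [ 0.41250404 -0.16955835  0.025     ] mid [ 0.51147552 -0.15357992  0.025     ] L 0.2005059985206717 ang 9.1709743906749
bar [ 0.57158263 -0.03113483  0.065     ] [ 0.4264908  -0.05130413  0.065     ] mid [ 0.49903672 -0.04121948  0.065     ] L 0.1464869970277282 ang 7.914002232910054
along 0.002978603840512583 across -0.1389287585301335
coupler [ 0.6518167  -0.11225256  0.09      ]
dial [0.61166963 0.09583159 0.04      ]
```

```bash
python3 -m crank '[[[475,-362,0],[0,0,-1.48],50],[[475,-362,0],[0,0,-1.48],50],[[475,-362,0],[0,0,-1.48],50],[[475,-362,0],[0,0,-1.48],50],[[475,-362,0],[0,0,-1.48],50],[[475,-362,0],[0,0,-1.48],50],[[475,-362,0],[0,0,-1.48],50],[[475,-362,0],[0,0,-1.48],50],[[475,-362,0],[0,0,-1.48],50],[[475,-362,0],[0,0,-1.48],50],[[475,-362,0],[0,0,-1.48],50],[[475,-362,0],[0,0,-1.48],50]]' 20; python3 -c "
from plant import arm;s=arm.read_state();print(s['tool_pos'],s['tcp_rot'],s['joint_pos'],s['force'])"
```

```text
time_s: 1.1
tool_pos: [0.4381, -0.1244, 0.3037]
tcp_rot: [-3.141, 0.0, 1.714]
force: [0.2, -1.6, 0.3]
width: 0.0501
grip_force: 0.0
[ 0.43814535 -0.12436614  0.30372456] [-3.14119920e+00  6.84538475e-05  1.71394816e+00] [-2.76451009e-01  1.41548143e-01 -2.92509499e-01  1.13707012e+00
 -2.22806952e-04  1.15119354e+00] [ 0.23473331 -1.59182773  0.28052799]
```

```bash
python3 -m crank '[[[40,45,50],[0,0,0],50],[[40,45,100],[0,0,0],50],[[40,45,100],[0,0,0],50],[[40,45,100],[0,0,0],50],[[40,45,100],[0,0,0],50]]'
python3 - <<'E'
from plant import optics,arm
import cv2,numpy as np
from h import *
i=optics.snapshot("wrist");cv2.imwrite("pics/w1.png",i["pixels"][:,:,::-1])
s=arm.read_state();p=s["tool_pos"];y=s["tcp_rot"][2];d=np.array([.500,-.050])-p[:2]
print(p,s["tcp_rot"],"dx,dy",d@[np.cos(y),np.sin(y)],d@[np.sin(y),-np.cos(y)],i["T"])
E
```

```text
time_s: 1.52
tool_pos: [0.4749, -0.0799, 0.2021]
tcp_rot: [-3.136, -0.001, 1.709]
force: [-0.1, 0.6, 0.6]
width: 0.0498
grip_force: 0.0
[ 0.47604686 -0.08063207  0.20388993] [-3.13949408e+00 -2.17754357e-04  1.70820009e+00] dx,dy 0.027062453720847743 0.027923113543675836 [[ 0.99059301  0.13281763  0.03293879  0.46540819]
 [ 0.13671906 -0.95044561 -0.27921506 -0.00809029]
 [-0.00577816  0.28109184 -0.95966348  0.27142922]
 [ 0.          0.          0.          1.        ]]
```

View pics/w1.png

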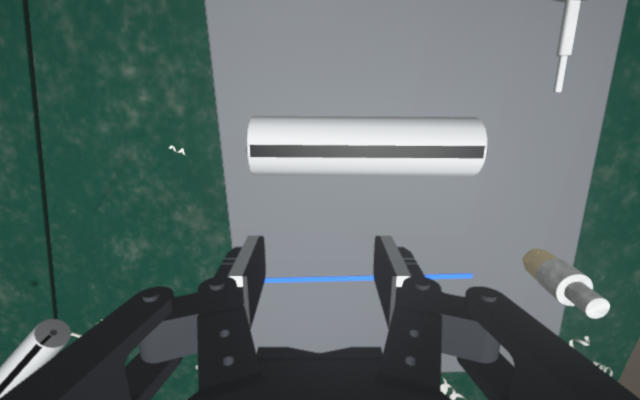

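The wrist view shows the bar with its stripe from (250,151) to (484,152), ahead of the open fingers. The blue line is below at row 279, and the coupler is at (565,280).

```bash
cat >> h.py <<'E'
def loc(i,s,a,b,z):
    A=ray(i,*a,z);B=ray(i,*b,z);d=B-A;y=s["tcp_rot"][2];m=(A+B)/2;e=m-s["tool_pos"]
    print("mid",m.round(4),"L",np.linalg.norm(d).round(4),"ang",np.degrees(np.arctan2(d[1],d[0])).round(2),"tool yaw-90",np.degrees(y).round(2)-90,
     "in tool x,y mm",(1000*(e[0]*np.cos(y)+e[1]*np.sin(y))).round(1),(1000*(e[0]*np.sin(y)-e[1]*np.cos(y))).round(1),"z",s["tool_pos"][2])
E
python3 - <<'E'
from plant import optics,arm
from h import *
i=optics.snapshot("wrist");s=arm.read_state()
loc(i,s,(250,151),(484.5,152.5),.065)
E
```

```text
mid [ 0.5007 -0.0407  0.065 ] L 0.1469 ang 7.44 tool yaw-90 7.819999999999993 in tool x,y mm 36.8 29.2 z 0.20503313751197472
```

```bash
python3 -m crank '[[[27,29,20],[0,0,0],50],[[27,29,50],[0,0,0],50],[[27,29,57],[0,0,0],50],[[27,29,57],[0,0,0],50],[[27,29,57],[0,0,0],50],[[27,29,57],[0,0,0],50]]'; python3 -m crank '[[[0,0,2],[0,0,0],50],[[0,0,4],[0,0,0],50],[[0,0,6],[0,0,0],50],[[0,0,6],[0,0,0],50]]'
```

```text
time_s: 2.12
tool_pos: [0.5024, -0.0508, 0.1489]
tcp_rot: [3.139, 0.001, 1.706]
force: [0.8, 0.4, -0.4]
width: 0.0502
grip_force: 0.0
time_s: 2.45
tool_pos: [0.5015, -0.05, 0.1409]
tcp_rot: [-3.142, 0.0, 1.707]
force: [-0.1, -0.8, 0.5]
width: 0.05
grip_force: 0.0
```

```bash
python3 -m crank '[[[0,0,2],[0,0,0],50],[[0,0,4],[0,0,0],50],[[0,0,4],[0,0,0],50]]'; python3 -m crank '[[[0,0,1],[0,0,0],50],[[0,0,2],[0,0,0],50],[[0,0,2],[0,0,0],50]]'
```

```text
time_s: 2.7
tool_pos: [0.5014, -0.0498, 0.1364]
tcp_rot: [-3.141, -0.0, 1.708]
force: [0.2, 0.7, 0.1]
width: 0.0499
grip_force: 0.0
time_s: 2.95
tool_pos: [0.5016, -0.0499, 0.1347]
tcp_rot: [-3.141, -0.0, 1.708]
force: [-0.1, -0.9, -0.0]
width: 0.0499
grip_force: 0.0
```

```bash
python3 -m crank '[[[0,0,1],[0,0,0],50],[[0,0,1],[0,0,0],50]]'
```

```text
time_s: 3.12
tool_pos: [0.5017, -0.05, 0.1343]
tcp_rot: [3.141, 0.0, 1.708]
force: [-0.4, -0.8, 2.5]
width: 0.0501
grip_force: 1.6
```

```bash
python3 -m crank '[[[0,0,1],[0,0,0],50],[[0,0,1],[0,0,0],50]]';  python3 -m crank '[[[3,0,0],[0,0,0],50],[[8,0,0],[0,0,0],50],[[13,0,0],[0,0,0],50],[[18,0,0],[0,0,0],50],[[20,0,0],[0,0,0],50],[[20,0,0],[0,0,0],50]]'
python3 - <<'E'
from plant import optics,arm
import cv2
i=optics.snapshot("wrist");cv2.imwrite("pics/w2.png",i["pixels"][:,:,::-1])
E
```

```text
time_s: 3.28
tool_pos: [0.5018, -0.0503, 0.134]
tcp_rot: [3.141, 0.001, 1.708]
force: [-2.6, -1.3, 9.3]
width: 0.0495
grip_force: 4.8
time_s: 3.78
tool_pos: [0.499, -0.0298, 0.1343]
tcp_rot: [3.141, 0.0, 1.708]
force: [-3.4, 0.8, 13.1]
width: 0.0503
grip_force: 6.2
```

View pics/w2.png

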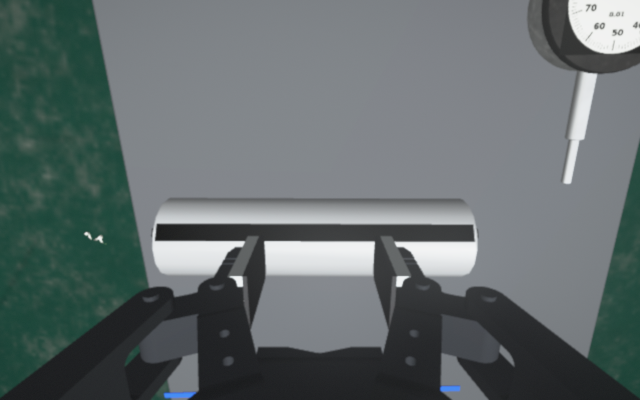

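The bar rolled: the stripe (row 232) has moved ahead of the fingertips, and the bar is still square to the tool. I'll continue the stroke and then return.

```bash
python3 -m crank '[[[4,0,0],[0,0,-0.002],50],[[9,0,0],[0,0,-0.006],50],[[14,0,0],[0,0,-0.01],50],[[16,0,0],[0,0,-0.01],50],[[16,0,0],[0,0,-0.01],50],[[16,0,-10],[0,0,-0.01],50],[[16,0,-25],[0,0,-0.01],50],[[16,0,-25],[0,0,-0.01],50],[[16,0,-25],[0,0,-0.01],50]]'
python3 - <<'E'
from plant import optics,arm
import cv2
i=optics.snapshot("wrist");cv2.imwrite("pics/w3.png",i["pixels"][:,:,::-1])
import pickle;pickle.dump((i,arm.read_state()),open("w3.pkl","wb"))
E
```

```text
time_s: 4.58
tool_pos: [0.4975, -0.0142, 0.1584]
tcp_rot: [3.139, 0.0, 1.718]
force: [-0.7, 0.4, -0.6]
width: 0.0501
grip_force: 0.0
```

View pics/w3.png

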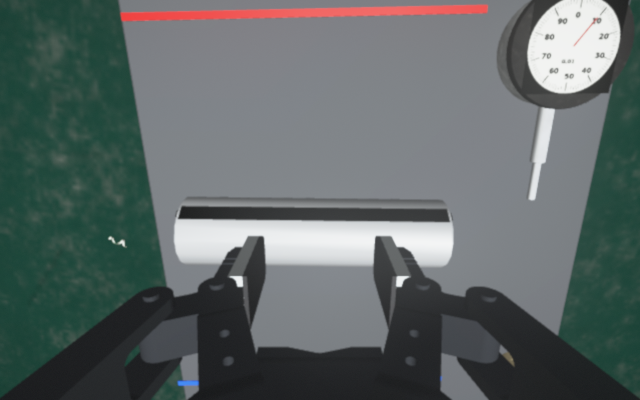

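Image shows the bar with upper edge about rows 198–200 and lower edge about 264–266. The red line runs (122,17)–(487,9), and the stripe is rolling over the far side.

```bash
cat >> h.py <<'E'
def axis(i,ul,ur,ulo,uro):  # (u,v) upper-left, upper-right, lower-left, lower-right silhouette points
    f=200/np.tan(np.radians(i["fov_y"]/2));T=i["T"]
    d=lambda p:T[:3,:3]@[(p[0]-i["cx"])/f,(p[1]-i["cy"])/f,1]
    n1=np.cross(d(ul),d(ur));n2=np.cross(d(ulo),d(uro));n=n1/np.linalg.norm(n1)+n2/np.linalg.norm(n2)  # bisector plane through camera
    P=[]
    for u in(ul[0],ur[0]):
        v0,v1=d((u,0)),d((u,399));t=-(n@v0)/(n@(v1-v0));r=v0+t*(v1-v0);P.append(T[:3,3]+r*(.045-T[2,3])/r[2])
    return P
def rep(i,s,bar,red=None):
    A,B=axis(i,*bar);D=B-A;ba=np.degrees(np.arctan2(D[1],D[0]));y=s["tcp_rot"][2];e=s["tool_pos"]-A
    print("bar ang",ba.round(2),"tool ang",np.degrees(y).round(2)-90,"tool ahead of bar axis mm",(1000*(D[0]*e[1]-D[1]*e[0])/np.linalg.norm(D[:2])).round(1),"at y=0 of tool; bar pts",A.round(4),B.round(4))
    if red is None:R,L=np.array([.5715,.1120,.025]),np.array([.3743,.0785,.025])
    else:L,R=ray(i,*red[0],.025),ray(i,*red[1],.025)
    u=(R-L)/np.linalg.norm(R-L);print("red",L.round(4),R.round(4),"ang",np.degrees(np.arctan2(u[1],u[0])).round(2))
    # bar distance to red at points
    for p in(A,B):print("to go mm",(-1000*(u[0]*(p-L)[1]-u[1]*(p-L)[0])).round(1))
E
python3 - <<'E'
import pickle;from h import *
i,s=pickle.load(open("w3.pkl","rb"))
rep(i,s,((190,197.5),(435,200.5),(190,264.5),(435,266)),((122,17),(487,9)))
rep(i,s,((190,197.5),(435,200.5),(190,264.5),(435,266)))
E
```

```text
bar ang 7.72 tool ang 8.420000000000002 tool ahead of bar axis mm 7.1 at y=0 of tool; bar pts [ 0.4235 -0.0314  0.045 ] [ 0.5667 -0.012   0.045 ]
red [0.3751 0.0804 0.025 ] [0.5715 0.1133 0.025 ] ang 9.5
to go mm 118.2
to go mm 122.7
bar ang 7.72 tool ang 8.420000000000002 tool ahead of bar axis mm 7.1 at y=0 of tool; bar pts [ 0.4235 -0.0314  0.045 ] [ 0.5667 -0.012   0.045 ]
red [0.3743 0.0785 0.025 ] [0.5715 0.112  0.025 ] ang 9.64
to go mm 116.6
to go mm 121.4
```

```bash
python3 -m crank '[[[-10,0,0],[0,0,0.035],85],[[-17,0,0],[0,0,0.035],85],[[-17,0,0],[0,0,0.035],85],[[-17,0,15],[0,0,0.035],85],[[-17,0,27],[0,0,0.035],85],[[-17,0,31],[0,0,0.035],85],[[-17,0,31],[0,0,0.035],85]]'; python3 -m crank '[[[0,0,1],[0,0,0],85],[[0,0,2],[0,0,0],85],[[0,0,2],[0,0,0],85]]'
```

```text
time_s: 5.22
tool_pos: [0.4981, -0.0312, 0.1256]
tcp_rot: [-3.138, -0.001, 1.682]
force: [0.3, 0.4, -0.2]
width: 0.0848
grip_force: 0.0
time_s: 5.47
tool_pos: [0.4996, -0.0311, 0.1253]
tcp_rot: [3.141, 0.0, 1.683]
force: [0.3, -1.3, 0.3]
width: 0.0851
grip_force: 0.0
```

```bash
python3 -m crank '[[[0,0,1],[0,0,0],85],[[0,0,2],[0,0,0],85],[[0,0,2],[0,0,0],85]]'
```

```text
time_s: 5.72
tool_pos: [0.4998, -0.0312, 0.1242]
tcp_rot: [3.14, 0.001, 1.683]
force: [-1.6, -0.5, 9.2]
width: 0.0851
grip_force: 4.1
```

```bash
python3 -m crank '[[[4,0,0],[0,0,-0.01],85],[[9,0,0],[0,0,-0.02],85],[[14,0,0],[0,0,-0.03],85],[[19,0,0],[0,0,-0.04],85],[[24,0,0],[0,0,-0.05],85],[[29,0,0],[0,0,-0.06],85],[[34,0,0],[0,0,-0.07],85],[[36,0,0],[0,0,-0.07],85],[[36,0,0],[0,0,-0.07],85]]';python3 -m crank '[[[0,0,-12],[0,0,0],85],[[0,0,-34],[0,0,0],85],[[-8,0,-34],[0,0,0],85],[[-8,0,-34],[0,0,0],85],[[-8,0,-34],[0,0,0],85]]'
python3 - <<'E'
from plant import optics,arm
import cv2
i=optics.snapshot("wrist");cv2.imwrite("pics/w4.png",i["pixels"][:,:,::-1])
import pickle;pickle.dump((i,arm.read_state()),open("w4.pkl","wb"))
E
```

```text
time_s: 6.47
tool_pos: [0.4952, 0.0052, 0.1242]
tcp_rot: [3.141, 0.0, 1.753]
force: [-2.5, 0.8, 9.1]
width: 0.0853
grip_force: 4.6
time_s: 6.88
tool_pos: [0.4967, -0.0034, 0.1568]
tcp_rot: [3.141, -0.0, 1.752]
force: [-0.1, -0.3, -0.7]
width: 0.0849
grip_force: 0.0
```

View pics/w4.png

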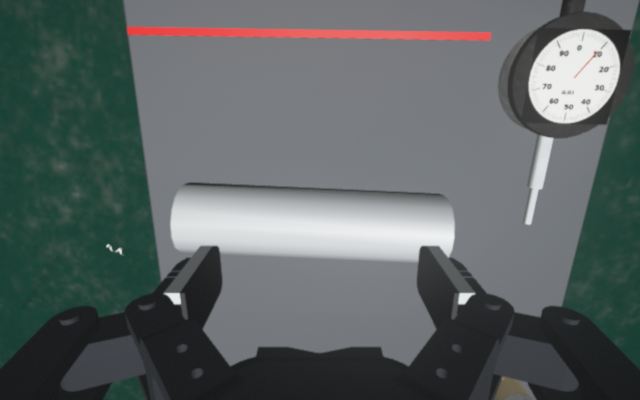

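The picture shows the bar with upper edge (185,182)→(440,194) and lower edge (185,250)→(440,262). The red line runs (128,31)–(491,37). I'll extract the edges in code.

```bash
cat >> h.py <<'E'
def auto(i,s):
    g=i["pixels"].astype(float);G=g.mean(2);r=(g[:,:,0]>130)&(g[:,:,1]<110)&(g[:,:,2]<110)
    M=(G>95)&(np.ptp(g,axis=2)<40);M[:,:230]=0;M[:,410:]=0
    us=[];up=[];lo=[]
    for u in range(230,410,3):
        v=np.flatnonzero(M[:,u]);
        if len(v)<20:continue
        b=max(np.split(v,np.flatnonzero(np.diff(v)>16)+1),key=len)  # merges over stripe
        us.append(u);up.append(b[0]-.5);lo.append(b[-1]+.5)
    fu,fl=None,None
    def rf(x,y):
        x,y=np.array(x),np.array(y);k=np.ones(len(x),bool)
        for _ in range(4):
            p=np.polyfit(x[k],y[k],1);e=abs(np.polyval(p,x)-y);k=e<max(1.,2*np.median(e))
        return p,k.sum()
    (fu,a),(fl,b)=rf(us,up),rf(us,lo)
    red=None
    vv,uu=np.nonzero(r)
    if len(uu)>300 and vv.min()>2:
        p,_=rf(uu,vv);red=((uu.min(),np.polyval(p,uu.min())),(uu.max(),np.polyval(p,uu.max())))
    bar=tuple((u,np.polyval(f,u)) for f in(fu,fl) for u in(200,420))
    print("n",a,b,len(us),"bar",np.round(bar,1).tolist(),"red",np.round(red,1).tolist() if red else None)
    rep(i,s,bar,red)
E
python3 - <<'E'
import pickle;from h import *
for n in"34":
    i,s=pickle.load(open(f"w{n}.pkl","rb"));auto(i,s);print(i["pixels"][140:280:4,320].mean(1).astype(int).tolist())
E
```

```text
n 60 36 60 bar [[200.0, -0.5], [420.0, -0.5], [200.0, 348.3], [420.0, 348.3]] red [[120.0, 16.4], [594.0, 6.3]]
bar ang 8.31 tool ang 8.420000000000002 tool ahead of bar axis mm -26.0 at y=0 of tool; bar pts [0.4278 0.0019 0.045 ] [0.5501 0.0198 0.045 ]
red [0.374  0.0805 0.025 ] [0.6287 0.123  0.025 ] ang 9.47
to go mm 86.4
to go mm 88.9
[133, 133, 133, 133, 133, 133, 133, 133, 134, 134, 134, 134, 135, 135, 135, 104, 137, 73, 60, 60, 136, 216, 224, 234, 239, 240, 237, 230, 225, 220, 210, 178, 136, 136, 136]
n 60 37 60 bar [[200.0, -0.5], [420.0, -0.5], [200.0, 348.1], [420.0, 347.9]] red [[127.0, 30.3], [595.0, 37.7]]
bar ang 10.34 tool ang 10.400000000000006 tool ahead of bar axis mm -26.4 at y=0 of tool; bar pts [0.4268 0.0109 0.045 ] [0.5473 0.0329 0.045 ]
red [0.3745 0.0806 0.025 ] [0.6286 0.123  0.025 ] ang 9.48
to go mm 77.4
to go mm 75.6
[125, 126, 125, 125, 126, 126, 126, 127, 127, 127, 128, 128, 91, 109, 136, 157, 174, 186, 197, 209, 221, 230, 232, 233, 226, 220, 217, 209, 196, 167, 129, 129, 129, 128, 127]
```

Run:
```python
t=open("h.py").read()
t=t.replace('M=(G>95)&(np.ptp(g,axis=2)<40);M[:,:230]=0;M[:,410:]=0','''import cv2
    n,l,st,_=cv2.connectedComponentsWithStats(r.astype("uint8"));r=l==1+st[1:,4].argmax()
    vr=np.nonzero(r)[0].max();G[:vr+4]=np.nan;M=abs(G-np.nanmedian(G[vr+6:290,230:410],1).min()*0-np.nanmedian(G[vr+6:vr+30,230:410]))>14;M[290:]=0''')
open("h.py","w").write(t)
import pickle;from h import *
for n in"34":
    i,s=pickle.load(open(f"w{n}.pkl","rb"));auto(i,s)
rep(i,s,((185,182.5),(440,194),(185,250),(440,262)),((128,31),(491,37)))
```

```text
n 60 60 60 bar [[200.0, 196.4], [420.0, 199.0], [200.0, 275.0], [420.0, 275.4]] red [[120.0, 16.5], [487.0, 8.6]]
bar ang 7.86 tool ang 8.420000000000002 tool ahead of bar axis mm 9.8 at y=0 of tool; bar pts [ 0.4294 -0.0334  0.045 ] [ 0.5584 -0.0156  0.045 ]
red [0.374  0.0805 0.025 ] [0.5714 0.1135 0.025 ] ang 9.48
to go mm 121.5
to go mm 125.2
n 60 60 60 bar [[200.0, 181.8], [420.0, 191.8], [200.0, 252.6], [420.0, 262.7]] red [[127.0, 30.3], [490.0, 36.1]]
bar ang 7.49 tool ang 10.400000000000006 tool ahead of bar axis mm 0.6 at y=0 of tool; bar pts [ 0.4287 -0.0127  0.045 ] [0.5552 0.0039 0.045 ]
red [0.3745 0.0806 0.025 ] [0.5713 0.1135 0.025 ] ang 9.48
to go mm 101.0
to go mm 105.4
bar ang 7.47 tool ang 10.400000000000006 tool ahead of bar axis mm 0.4 at y=0 of tool; bar pts [ 0.4201 -0.0137  0.045 ] [0.5668 0.0055 0.045 ]
red [0.375  0.0804 0.025 ] [0.572  0.1131 0.025 ] ang 9.44
to go mm 100.2
to go mm 105.3
```

Rolling works: 36 mm of finger travel gives 18 mm of bar travel. Twisting during the stroke just slips, so the bar is still 2° off. I'll correct the yaw with the tool turned diagonally over the bar, so that each fingertip edge bears on opposite sides of the crown, and turn slightly.

```bash
python3 -m crank '[[[0,0,0],[0,0,0.12],85],[[0,0,0],[0,0,0.24],85],[[0,0,0],[0,0,0.36],85],[[0,0,0],[0,0,0.48],85],[[0,0,0],[0,0,0.575],85],[[0,0,0],[0,0,0.575],85],[[0,0,15],[0,0,0.575],85],[[0,0,28],[0,0,0.575],85],[[0,0,28],[0,0,0.575],85]]'; python3 -m crank '[[[0,0,2],[0,0,0],85],[[0,0,4],[0,0,0],85],[[0,0,6],[0,0,0],85],[[0,0,6],[0,0,0],85]]';  python3 -c "
from plant import arm;print(arm.read_state()['wrist_torque'])"
```

```text
time_s: 7.68
tool_pos: [0.4945, -0.0031, 0.1263]
tcp_rot: [-3.137, 0.002, 1.18]
force: [-0.7, -0.5, 0.2]
width: 0.085
grip_force: 0.0
time_s: 8.02
tool_pos: [0.4969, -0.0031, 0.123]
tcp_rot: [3.141, -0.0, 1.178]
force: [-0.6, -0.3, -0.9]
width: 0.0845
grip_force: 0.0
[ 0.0598298   0.08452314 -0.01363438]
```

```bash
python3 -m crank '[[[0,0,0],[0,0,-0.02],85],[[0,0,0],[0,0,-0.04],85],[[0,0,0],[0,0,-0.06],85],[[0,0,0],[0,0,-0.06],85]]';  python3 -c "
from plant import arm;print(arm.read_state()['wrist_torque'])";python3 -m crank '[[[0,0,0],[0,0,-0.02],85],[[0,0,0],[0,0,-0.02],85],[[0,0,0],[0,0,-0.02],85]]';  python3 -c "
from plant import arm;print(arm.read_state()['wrist_torque'])"
```

```text
time_s: 8.35
tool_pos: [0.4968, -0.0032, 0.1232]
tcp_rot: [3.141, -0.0, 1.239]
force: [0.2, -1.1, -1.0]
width: 0.0849
grip_force: 0.0
[0.00610562 0.1074276  0.0013852 ]
time_s: 8.6
tool_pos: [0.4967, -0.0032, 0.1229]
tcp_rot: [3.142, -0.0, 1.258]
force: [-0.1, 0.3, 0.1]
width: 0.0847
grip_force: 0.0
[-0.0060503  -0.00784859 -0.06415226]
```

```bash
for k in 1 2; do :; done; python3 -m crank '[[[0,0,0],[0,0,-0.01],85],[[0,0,0],[0,0,-0.02],85],[[0,0,0],[0,0,-0.02],85]]';  python3 -c "
from plant import arm;print(arm.read_state()['wrist_torque'])";python3 -m crank '[[[0,0,0],[0,0,-0.01],85],[[0,0,0],[0,0,-0.02],85],[[0,0,0],[0,0,-0.02],85]]';  python3 -c "
from plant import arm;print(arm.read_state()['wrist_torque'])"
```

```text
time_s: 8.85
tool_pos: [0.4967, -0.0031, 0.1229]
tcp_rot: [-3.142, -0.0, 1.278]
force: [0.7, 0.4, -0.2]
width: 0.0852
grip_force: 0.0
[-0.03065728 -0.01865115  0.00738282]
time_s: 9.1
tool_pos: [0.4967, -0.0032, 0.1229]
tcp_rot: [3.142, -0.0, 1.298]
force: [-0.0, -0.5, -0.3]
width: 0.0844
grip_force: 0.0
[-0.02214296  0.01004923  0.00787737]
```

```bash
python3 -m crank '[[[0,0,0],[0,0,-0.01],85],[[0,0,0],[0,0,-0.02],85],[[0,0,0],[0,0,-0.02],85]]';  python3 -c "
from plant import arm;print(arm.read_state()['wrist_torque'])";python3 -m crank '[[[0,0,0],[0,0,-0.01],85],[[0,0,0],[0,0,-0.02],85],[[0,0,0],[0,0,-0.02],85]]';  python3 -c "
from plant import arm;print(arm.read_state()['wrist_torque'])"
```

```text
time_s: 9.35
tool_pos: [0.4966, -0.0032, 0.1229]
tcp_rot: [-3.141, 0.0, 1.318]
force: [-0.4, -0.4, 0.8]
width: 0.085
grip_force: 0.2
[-0.00237214  0.05043373  0.01464115]
time_s: 9.6
tool_pos: [0.4966, -0.0032, 0.1229]
tcp_rot: [-3.141, 0.0, 1.338]
force: [-1.2, -0.1, 1.2]
width: 0.0849
grip_force: 0.4
[-0.07288263  0.08294124 -0.01844483]
```

```bash
python3 -m crank '[[[0,0,0],[0,0,-0.01],85],[[0,0,0],[0,0,-0.02],85],[[0,0,0],[0,0,-0.02],85]]';  python3 -c "
from plant import arm;print(arm.read_state()['wrist_torque'])";python3 -m crank '[[[0,0,0],[0,0,-0.01],85],[[0,0,0],[0,0,-0.02],85],[[0,0,0],[0,0,-0.02],85]]';  python3 -c "
from plant import arm;print(arm.read_state()['wrist_torque'])"
```

```text
time_s: 9.85
tool_pos: [0.4965, -0.0032, 0.1229]
tcp_rot: [-3.141, 0.0, 1.358]
force: [-1.4, -0.5, 1.6]
width: 0.085
grip_force: 0.8
[-0.08178655  0.1522703  -0.03775804]
time_s: 10.1
tool_pos: [0.4967, -0.0032, 0.123]
tcp_rot: [3.142, -0.0, 1.378]
force: [-1.3, -0.1, 3.2]
width: 0.085
grip_force: 1.8
[-0.03181521  0.2197003  -0.12118985]
```

```bash
python3 -m crank '[[[0,0,-15],[0,0,0],85],[[0,0,-34],[0,0,-0.12],85],[[0,0,-34],[0,0,-0.24],85],[[0,0,-34],[0,0,-0.34],85],[[0,0,-34],[0,0,-0.34],85],[[0,0,-34],[0,0,-0.34],85]]' | head -3
python3 - <<'E'
from plant import optics,arm
import pickle;from h import *
i=optics.snapshot("wrist");s=arm.read_state();pickle.dump((i,s),open("w5.pkl","wb"));auto(i,s)
E
```

```text
time_s: 10.6
tool_pos: [0.4968, -0.003, 0.1568]
tcp_rot: [3.141, -0.0, 1.715]
n 60 60 60 bar [[200.0, 183.9], [420.0, 186.9], [200.0, 254.1], [420.0, 256.9]] red [[121.0, 38.8], [484.0, 30.1]]
bar ang 7.39 tool ang 8.290000000000006 tool ahead of bar axis mm -0.9 at y=0 of tool; bar pts [ 0.4284 -0.011   0.045 ] [0.5547 0.0054 0.045 ]
red [0.3743 0.0806 0.025 ] [0.5714 0.1135 0.025 ] ang 9.47
to go mm 99.3
to go mm 103.9
```

```bash
python3 -m crank '[[[1,0,0],[0,0,0.12],85],[[1,0,0],[0,0,0.24],85],[[1,0,0],[0,0,0.36],85],[[1,0,0],[0,0,0.48],85],[[1,0,0],[0,0,0.56],85],[[1,0,0],[0,0,0.56],85],[[1,0,15],[0,0,0.56],85],[[1,0,28],[0,0,0.56],85],[[1,0,33],[0,0,0.56],85],[[1,0,36],[0,0,0.56],85],[[1,0,36],[0,0,0.56],85]]'; python3 -m crank '[[[0,0,0],[0,0,-0.02],85],[[0,0,0],[0,0,-0.04],85],[[0,0,0],[0,0,-0.06],85],[[0,0,0],[0,0,-0.08],85],[[0,0,0],[0,0,-0.1],85],[[0,0,0],[0,0,-0.1],85]]';  python3 -c "
from plant import arm;print(arm.read_state()['wrist_torque'])"
```

```text
time_s: 11.57
tool_pos: [0.4961, -0.0021, 0.1203]
tcp_rot: [-3.14, 0.001, 1.158]
force: [0.7, 0.7, 0.4]
width: 0.0847
grip_force: 0.0
time_s: 12.07
tool_pos: [0.4967, -0.0022, 0.1212]
tcp_rot: [3.141, -0.0, 1.259]
force: [0.7, -0.1, 0.6]
width: 0.0849
grip_force: 0.3
[-0.05432188  0.01024022 -0.04927829]
```

Contact begins near yaw 1.26. I'll turn further while watching the torque.

```bash
python3 -m crank '[[[0,0,0],[0,0,-0.01],85],[[0,0,0],[0,0,-0.02],85],[[0,0,0],[0,0,-0.03],85],[[0,0,0],[0,0,-0.03],85]]';  python3 -c "
from plant import arm;print(arm.read_state()['wrist_torque'])";python3 -m crank '[[[0,0,0],[0,0,-0.01],85],[[0,0,0],[0,0,-0.02],85],[[0,0,0],[0,0,-0.03],85],[[0,0,0],[0,0,-0.03],85]]';  python3 -c "
from plant import arm;print(arm.read_state()['wrist_torque'])"
```

```text
time_s: 12.4
tool_pos: [0.4966, -0.0023, 0.1211]
tcp_rot: [3.141, 0.0, 1.288]
force: [-0.3, -0.4, 2.2]
width: 0.0851
grip_force: 1.9
[-0.12943388  0.0507206  -0.13318718]
time_s: 12.73
tool_pos: [0.4967, -0.0022, 0.1211]
tcp_rot: [3.141, -0.0, 1.318]
force: [-1.0, 0.2, 3.5]
width: 0.0849
grip_force: 2.8
[-0.0971941   0.06938308 -0.19713965]
```

```bash
python3 -m crank '[[[0,0,0],[0,0,-0.01],85],[[0,0,0],[0,0,-0.02],85],[[0,0,0],[0,0,-0.03],85],[[0,0,0],[0,0,-0.04],85],[[0,0,0],[0,0,-0.05],85],[[0,0,0],[0,0,-0.05],85]]';  python3 -c "
from plant import arm;print(arm.read_state()['wrist_torque'])"; python3 -m crank '[[[0,0,-15],[0,0,0],85],[[0,0,-35],[0,0,-0.12],85],[[0,0,-35],[0,0,-0.24],85],[[0,0,-35],[0,0,-0.36],85],[[0,0,-35],[0,0,-0.38],85],[[0,0,-35],[0,0,-0.38],85]]' | head -3
python3 - <<'E'
from plant import optics,arm
import pickle;from h import *
i=optics.snapshot("wrist");s=arm.read_state();pickle.dump((i,s),open("w5.pkl","wb"));auto(i,s)
E
```

```text
time_s: 13.23
tool_pos: [0.4968, -0.0021, 0.121]
tcp_rot: [3.141, -0.0, 1.368]
force: [-0.1, -0.1, 5.2]
width: 0.0849
grip_force: 3.2
[-0.04290141 -0.01155227 -0.24916696]
time_s: 13.73
tool_pos: [0.4959, -0.0021, 0.1552]
tcp_rot: [-3.14, -0.0, 1.746]
n 60 60 60 bar [[200.0, 189.8], [420.0, 183.0], [200.0, 260.1], [420.0, 253.9]] red [[127.0, 34.2], [492.0, 37.5]]
bar ang 11.84 tool ang 10.019999999999996 tool ahead of bar axis mm -1.1 at y=0 of tool; bar pts [ 0.4283 -0.0152  0.045 ] [0.5521 0.0108 0.045 ]
red [0.3746 0.0806 0.025 ] [0.5714 0.1135 0.025 ] ang 9.48
to go mm 103.3
to go mm 98.1
```

The yaw correction works but overshot (11.8° against a 9.5° target). I'll mirror it by about 2.3°.

```bash
python3 -m crank '[[[1,0,0],[0,0,-0.12],85],[[1,0,0],[0,0,-0.24],85],[[1,0,0],[0,0,-0.36],85],[[1,0,0],[0,0,-0.48],85],[[1,0,0],[0,0,-0.56],85],[[1,0,0],[0,0,-0.56],85],[[1,0,15],[0,0,-0.56],85],[[1,0,28],[0,0,-0.56],85],[[1,0,33],[0,0,-0.56],85],[[1,0,35],[0,0,-0.56],85],[[1,0,35],[0,0,-0.56],85]]'; python3 -m crank '[[[0,0,0],[0,0,0.02],85],[[0,0,0],[0,0,0.04],85],[[0,0,0],[0,0,0.06],85],[[0,0,0],[0,0,0.08],85],[[0,0,0],[0,0,0.1],85],[[0,0,0],[0,0,0.11],85],[[0,0,0],[0,0,0.12],85],[[0,0,0],[0,0,0.13],85],[[0,0,0],[0,0,0.14],85],[[0,0,0],[0,0,0.15],85],[[0,0,0],[0,0,0.16],85],[[0,0,0],[0,0,0.16],85]]';  python3 -c "
from plant import arm;print(arm.read_state()['wrist_torque'])"; python3 -m crank '[[[0,0,-15],[0,0,0],85],[[0,0,-35],[0,0,0.12],85],[[0,0,-35],[0,0,0.24],85],[[0,0,-35],[0,0,0.36],85],[[0,0,-35],[0,0,0.4],85],[[0,0,-35],[0,0,0.4],85]]' | head -3
python3 - <<'E'
from plant import optics,arm
import pickle;from h import *
i=optics.snapshot("wrist");s=arm.read_state();pickle.dump((i,s),open("w5.pkl","wb"));auto(i,s)
E
```

```text
time_s: 14.7
tool_pos: [0.4959, -0.0012, 0.1204]
tcp_rot: [-3.14, -0.001, 2.306]
force: [0.5, 0.6, 0.5]
width: 0.0846
grip_force: 0.0
time_s: 15.7
tool_pos: [0.4968, -0.0012, 0.1212]
tcp_rot: [3.141, 0.001, 2.147]
force: [1.3, -0.1, 5.8]
width: 0.085
grip_force: 3.1
[-0.04236296 -0.15753002  0.19032889]
time_s: 16.2
tool_pos: [0.4953, -0.0012, 0.1553]
tcp_rot: [-3.139, -0.001, 1.747]
n 60 60 60 bar [[200.0, 185.2], [420.0, 186.9], [200.0, 256.0], [420.0, 257.5]] red [[128.0, 36.2], [493.0, 39.7]]
bar ang 9.59 tool ang 10.180000000000007 tool ahead of bar axis mm -1.0 at y=0 of tool; bar pts [ 0.4275 -0.0116  0.045 ] [0.552  0.0095 0.045 ]
red [0.3744 0.0806 0.025 ] [0.5716 0.1135 0.025 ] ang 9.48
to go mm 99.7
to go mm 99.4
```

```bash
python3 -m crank '[[[-9,0,20],[0,0,0.01],85],[[-9,0,30],[0,0,0.01],85],[[-9,0,33.5],[0,0,0.01],85],[[-9,0,33.5],[0,0,0.01],85],[[-6,0,33.5],[0,0,0.01],85],[[0,0,33.5],[0,0,0.01],85],[[6,0,33.5],[0,0,0.01],85],[[12,0,33.5],[0,0,0.01],85],[[18,0,33.5],[0,0,0.01],85],[[24,0,33.5],[0,0,0.01],85],[[29,0,33.5],[0,0,0.01],85],[[31,0,33.5],[0,0,0.01],85]]'; python3 -m crank '[[[0,0,0],[0,0,0],85],[[0,0,-10],[0,0,0],85],[[-20,0,-12],[0,0,0],85],[[-20,0,-5],[0,0,0],85],[[-20,0,0],[0,0,0],85],[[-16,0,0],[0,0,0],85],[[-10,0,0],[0,0,0],85],[[-4,0,0],[0,0,0],85],[[2,0,0],[0,0,0],85],[[8,0,0],[0,0,0],85],[[14,0,0],[0,0,0],85],[[18,0,0],[0,0,0],85]]'; python3 -m crank '[[[2,0,0],[0,0,0],85],[[2,0,0],[0,0,0],85],[[2,0,-12],[0,0,0],85],[[-8,0,-34],[0,0,0],85],[[-8,0,-34],[0,0,0],85],[[-8,0,-34],[0,0,0],85]]'
python3 - <<'E'
from plant import optics,arm
import pickle;from h import *
i=optics.snapshot("wrist");s=arm.read_state();pickle.dump((i,s),open("w6.pkl","wb"));auto(i,s)
E
```

```text
time_s: 17.25
tool_pos: [0.4905, 0.0299, 0.1238]
tcp_rot: [3.141, -0.0, 1.739]
force: [-4.5, 1.1, 12.3]
width: 0.0854
grip_force: 6.5
time_s: 18.25
tool_pos: [0.488, 0.048, 0.124]
tcp_rot: [3.14, -0.0, 1.739]
force: [-2.8, -0.3, 18.1]
width: 0.085
grip_force: 8.9
time_s: 18.75
tool_pos: [0.4894, 0.0395, 0.1563]
tcp_rot: [3.141, -0.0, 1.738]
force: [-0.2, 0.1, 0.5]
width: 0.0848
grip_force: 0.0
n 60 60 60 bar [[200.0, 185.6], [420.0, 185.3], [200.0, 254.5], [420.0, 254.5]] red [[136.0, 114.6], [391.0, 113.3]]
bar ang 9.52 tool ang 9.579999999999998 tool ahead of bar axis mm -1.3 at y=0 of tool; bar pts [0.4216 0.0296 0.045 ] [0.5467 0.0506 0.045 ]
red [0.3741 0.0805 0.025 ] [0.5211 0.1058 0.025 ] ang 9.76
to go mm 58.2
to go mm 58.7
```

Run:
```python
import pickle,cv2
i,s=pickle.load(open("w6.pkl","rb"));cv2.imwrite("pics/w6.png",i["pixels"][:,:,::-1])
```

```text
(no output)
```

View pics/w6.png

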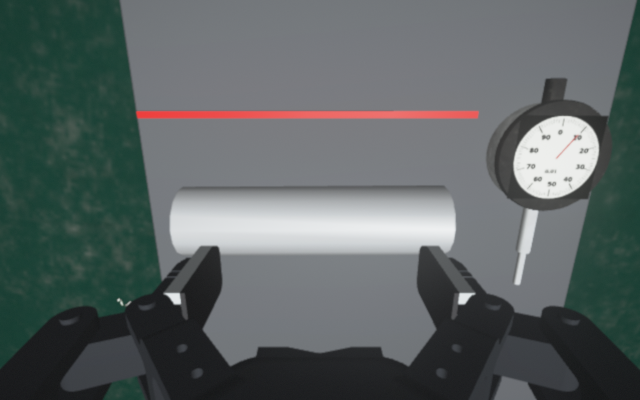

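The bar is square to the red line with about 58 mm to go, and the dial is clear of the path. Two more strokes.

```bash
python3 -m crank '[[[-9,0,20],[0,0,0],85],[[-9,0,30],[0,0,0],85],[[-9,0,34],[0,0,0],85],[[-9,0,34],[0,0,0],85],[[-6,0,34],[0,0,0],85],[[0,0,34],[0,0,0],85],[[6,0,34],[0,0,0],85],[[12,0,34],[0,0,0],85],[[18,0,34],[0,0,0],85],[[24,0,34],[0,0,0],85],[[29,0,34],[0,0,0],85],[[31,0,34],[0,0,0],85]]'; python3 -m crank '[[[0,0,0],[0,0,0],85],[[0,0,-10],[0,0,0],85],[[-20,0,-12],[0,0,0],85],[[-20,0,-5],[0,0,0],85],[[-20,0,0],[0,0,0],85],[[-16,0,0],[0,0,0],85],[[-10,0,0],[0,0,0],85],[[-4,0,0],[0,0,0],85],[[2,0,0],[0,0,0],85],[[8,0,0],[0,0,0],85],[[14,0,0],[0,0,0],85],[[18,0,0],[0,0,0],85]]'; python3 -m crank '[[[2,0,0],[0,0,0],85],[[2,0,0],[0,0,0],85],[[2,0,-12],[0,0,0],85],[[-8,0,-34],[0,0,0],85],[[-8,0,-34],[0,0,0],85],[[-8,0,-34],[0,0,0],85]]'
python3 - <<'E'
from plant import optics,arm
import pickle;from h import *
i=optics.snapshot("wrist");s=arm.read_state();pickle.dump((i,s),open("w7.pkl","wb"));
import cv2;cv2.imwrite("pics/w7.png",i["pixels"][:,:,::-1])
auto(i,s)
E
```

```text
time_s: 19.8
tool_pos: [0.4828, 0.0707, 0.1236]
tcp_rot: [-3.141, -0.001, 1.739]
force: [-6.5, 1.0, 23.3]
width: 0.0856
grip_force: 11.3
time_s: 20.8
tool_pos: [0.4807, 0.0885, 0.124]
tcp_rot: [3.141, -0.001, 1.738]
force: [-5.4, -0.9, 24.3]
width: 0.0846
grip_force: 12.2
time_s: 21.3
tool_pos: [0.4823, 0.0801, 0.1558]
tcp_rot: [-3.141, -0.001, 1.738]
force: [0.3, 0.4, -0.1]
width: 0.0848
grip_force: 0.0
n 60 60 60 bar [[200.0, 189.5], [420.0, 189.5], [200.0, 289.5], [420.0, 289.5]] red [[147.0, 182.1], [469.0, 181.8]]
bar ang 9.48 tool ang 9.569999999999993 tool ahead of bar axis mm 10.1 at y=0 of tool; bar pts [0.4152 0.0587 0.045 ] [0.5422 0.0799 0.045 ]
red [0.3743 0.081  0.025 ] [0.5705 0.114  0.025 ] ang 9.54
to go mm 28.8
to go mm 28.9
```

View pics/w7.png

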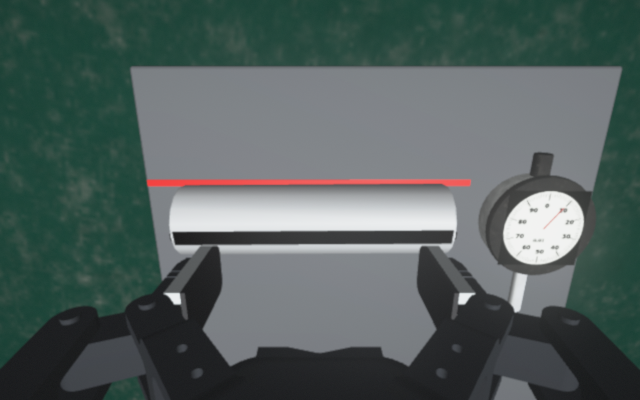

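The line has just met the bar's upper edge in view: bar edges at about rows 185 and 253, line at row 182.

Run:
```python
import pickle;from h import *
i,s=pickle.load(open("w7.pkl","rb"));g=i["pixels"].astype(int)
for u in(230,320,400):print(u,g[178:194,u].mean(1).astype(int).tolist(),g[226:262,u].mean(1).astype(int).tolist())
rep(i,s,((200,185.3),(420,185.3),(200,253.5),(420,253.5)),((147,182.1),(469,181.8)))
```

```text
230 [133, 132, 130, 133, 133, 133, 123, 101, 100, 111, 120, 126, 133, 141, 146, 153] [230, 230, 229, 229, 224, 172, 75, 46, 46, 45, 45, 45, 44, 44, 44, 45, 43, 54, 106, 174, 204, 203, 200, 195, 186, 177, 167, 152, 138, 132, 131, 132, 132, 132, 131, 131]
320 [135, 136, 141, 144, 144, 138, 118, 97, 102, 112, 119, 125, 132, 138, 145, 151] [232, 231, 230, 227, 191, 113, 67, 60, 60, 60, 59, 59, 60, 60, 59, 59, 59, 82, 168, 207, 209, 206, 202, 195, 186, 178, 167, 152, 138, 134, 133, 134, 133, 133, 134, 133]
400 [137, 148, 149, 147, 146, 132, 100, 95, 102, 109, 117, 123, 129, 136, 142, 149] [234, 233, 232, 228, 178, 84, 60, 60, 60, 60, 60, 61, 59, 60, 59, 60, 66, 114, 180, 210, 210, 207, 202, 194, 186, 177, 164, 145, 134, 133, 134, 133, 133, 134, 133, 133]
bar ang 9.48 tool ang 9.569999999999993 tool ahead of bar axis mm -2.0 at y=0 of tool; bar pts [0.4144 0.0708 0.045 ] [0.5392 0.0917 0.045 ]
red [0.3743 0.081  0.025 ] [0.5705 0.114  0.025 ] ang 9.53
to go mm 16.7
to go mm 16.8
```

```bash
python3 -m crank '[[[-8,0,20],[0,0,0],85],[[-8,0,29],[0,0,0],85],[[-8,0,33],[0,0,0],85],[[-8,0,33.5],[0,0,0],85],[[-5,0,33.5],[0,0,0],85],[[0,0,33.5],[0,0,0],85],[[5,0,33.5],[0,0,0],85],[[10,0,33.5],[0,0,0],85],[[15,0,33.5],[0,0,0],85],[[19,0,33.5],[0,0,0],85],[[22,0,33.5],[0,0,0],85],[[23,0,33.5],[0,0,0],85]]'; python3 -m crank '[[[0,0,0],[0,0,0],85],[[0,0,0],[0,0,0],85],[[0,0,-5],[0,0,0],85],[[0,0,-20],[0,0,0],85],[[-8,0,-50],[0,0,0],85],[[-8,0,-90],[0,0,0],85],[[-8,0,-100],[0,0,0],85],[[-8,0,-100],[0,0,0],85],[[-8,0,-100],[0,0,0],85],[[-8,0,-100],[0,0,0],85]]'
python3 - <<'E'
from plant import optics,arm
import pickle;from h import *
i=optics.snapshot("wrist");s=arm.read_state();pickle.dump((i,s),open("w8.pkl","wb"));
import cv2;a=i["pixels"][:,:,::-1];cv2.imwrite("pics/w8.png",cv2.resize(a[100:320,130:520],None,fx=2,fy=2,interpolation=cv2.INTER_CUBIC))
E
```

```text
time_s: 22.35
tool_pos: [0.4769, 0.1028, 0.1242]
tcp_rot: [-3.139, -0.0, 1.738]
force: [-7.6, -1.9, 24.7]
width: 0.0854
grip_force: 12.5
time_s: 23.18
tool_pos: [0.4786, 0.0945, 0.221]
tcp_rot: [-3.138, -0.0, 1.738]
force: [-0.1, -0.3, -0.7]
width: 0.085
grip_force: 0.0
```

View pics/w8.png

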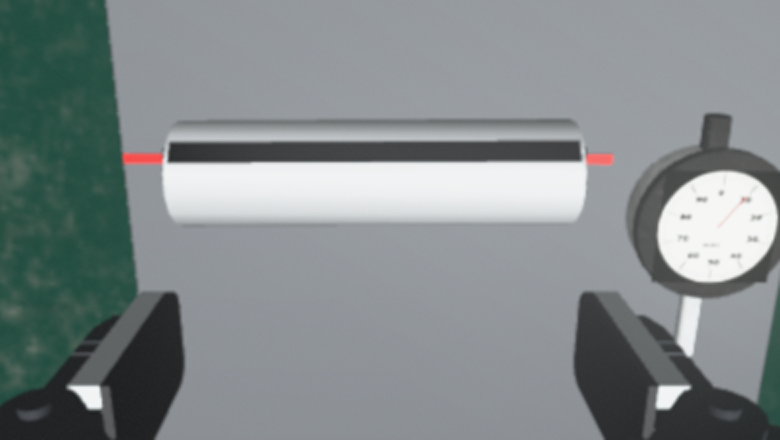

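The red line shows at both ends of the bar, at crop (122–163,158) and (587–612,158.5). Bar edges are at about rows 120 and 223.

Run:
```python
import pickle;from h import *
i,s=pickle.load(open("w8.pkl","rb"));G=i["pixels"].astype(float).mean(2)
us=np.arange(222,415,4);d=np.diff(G,axis=0)
up=[155+abs(d[155:166,u]).argmax()+.5 for u in us];lo=[206+d[206:216,u].argmin()+.5 for u in us]
pu,pl=np.polyfit(us,up,1),np.polyfit(us,lo,1)
q=lambda p,u:(u,np.polyval(p,u))
print(q(pu,220),q(pu,415),q(pl,220),q(pl,415))
g=i["pixels"].astype(int);r=(g[:,:,0]-g[:,:,1]>50);r[:,470:]=0;v,u=np.nonzero(r);k=abs(v-179)<6;v,u=v[k],u[k]
L,R=u<230,u>400;print(u.min(),v[L].mean(),u[L].max(),u[R].min(),v[R].mean(),u.max())
p=np.polyfit([u[L].mean(),u[R].mean()],[v[L].mean(),v[R].mean()],1)
red=(q(p,u.min()),q(p,u.max()))
rep(i,s,(q(pu,220),q(pu,415),q(pl,220),q(pl,415)),red)
A,B=axis(i,q(pu,220),q(pu,415),q(pl,220),q(pl,415));print(np.degrees(np.arctan2(i["T"][2,3]-.045,.02)))
```

```text
(220, np.float64(159.73969387755096)) (415, np.float64(158.7348469387754)) (220, np.float64(211.186581632653)) (415, np.float64(210.2265051020407))
191 178.6936936936937 211 423 179.28571428571428 436
bar ang 9.86 tool ang 9.579999999999998 tool ahead of bar axis mm -4.3 at y=0 of tool; bar pts [0.403  0.0856 0.045 ] [0.549 0.111 0.045]
red [0.3739 0.0809 0.025 ] [0.5715 0.1136 0.025 ] ang 9.4
to go mm 0.1
to go mm -1.1
85.33728001363012
```

Wrist measurement: 0.5 mm off centre and 0.5° off parallel. I'll wait a moment, confirm the bar is still, and hand in.

```bash
python3 -m crank '[[[0,0,0],[0,0,0],85],[[0,0,0],[0,0,0],85],[[0,0,0],[0,0,0],85],[[0,0,0],[0,0,0],85],[[0,0,0],[0,0,0],85],[[0,0,0],[0,0,0],85]]' | head -2
python3 - <<'E'
from plant import optics,arm
import pickle;from h import *
o,_=pickle.load(open("w8.pkl","rb"));i=optics.snapshot("wrist")
G=lambda x:abs(np.diff(x["pixels"].astype(float).mean(2),axis=0))
for u in(230,320,410):print([155+G(x)[155:166,u].argmax() for x in(o,i)],[206+G(x)[206:216,u].argmax() for x in(o,i)])
print(np.abs(o["T"]-i["T"]).max()); print(arm.close_job())
E
```

```text
time_s: 23.73
tool_pos: [0.4799, 0.0944, 0.2228]
[np.int64(159), np.int64(158)] [np.int64(211), np.int64(210)]
[np.int64(159), np.int64(158)] [np.int64(210), np.int64(209)]
[np.int64(158), np.int64(157)] [np.int64(210), np.int64(209)]
0.0037128962772322626
the job is handed in; nothing more can be done
None
```

The bar was rolled from the top onto the red line and handed in at about 24 s, lying about 0.5 mm off centre and 0.5° off parallel by the wrist camera; straightening it took two small fingertip twists on its crown, which slid it about 4.4° one way and 2.3° back instead of rolling it.

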